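# Load the battery keeper and tuck its cover strip under the flap

### The job

Put the two flashlight batteries from the orange dish upright into the battery keeper's pockets, first the pocket on the robot's left, then the right one, and leave the other things on the credenza where they are. Then slide the long edge of the aluminium strip that is farther from its rib well under the keeper's wooden flap (more than half the slot's depth) without lifting the flap, so that it covers both pockets. Finish while holding the strip pressed firmly flat on the keeper: do not let go.

Things in the scene. Friction and masses are not known exactly. Their poses are not given: they have to be found in the camera images.
- keeper: Battery keeper: fixed wooden block 200 (x) x 170 (y) x 45 mm, flat top 45 mm above the credenza. Origin: centre of its underside; +x away from the robot, +y to the robot's left (within 15 degrees). Two round pockets in the top; behind them a wooden flap laps over the top with a slot below it, 134 mm wide between side cheeks, 30 mm deep from the flap's edge to a 6 mm high stop at x = +50 mm
- pocket_left (a point): Centre of the left pocket's mouth, at keeper (-20, +30, 45) mm: a round hole 21 mm in diameter and 37 mm deep, z up
- pocket_right (a point): Centre of the right pocket's mouth, at keeper (-20, -30, 45) mm, same hole
- flap (a joint): Lift of the flap about its rear hinge, rad: 0 lying in place, grows as the free edge rises (0.08 is about 5.6 mm at the edge). The flap is 150 mm wide (y), 5 mm thick, from its free edge at keeper x = +20 mm to the hinge at +90 mm; underside 8 mm above the block's top. Only its 80 g weight keeps it down
- flap_edge (a point): Middle of the flap's free edge (towards the robot), on its underside, at keeper (20, 0, 53) mm while it lies in place
- strip: Loose aluminium strip, about 160 g: flat leaf 95 (x) x 120 (y) x 4 mm; on it an upright dark wood pull rib 10 mm thick (x), 60 mm long (y), centred at x = -20 mm, its top 40 mm above the leaf's underside. Origin: centre of the leaf's underside; +x points to the edge to tuck (farther from the rib), away from the robot within 25 degrees. Starts flat on the credenza, left or right of the keeper
- strip_edge_l (a point): +y end of the strip's edge to be tucked, at strip (47.5, 60, 0) mm (underside)
- strip_edge_r (a point): -y end of the strip's edge to be tucked, at strip (47.5, -60, 0) mm (underside)
- dish: Fixed flat orange ceramic dish 130 (x) x 110 (y) mm with a 9 mm high rim 5 mm thick; its floor is 4 mm above the credenza. Origin: centre of its underside. On the other side of the keeper from the strip
- cell_a: Short grey lithium battery, a cylinder 17 mm in diameter and 34.5 mm tall with a small 8 mm contact in the top 1.5 mm, 18 g, standing upright in the dish. Origin: centre of its lower end, z up. Identical to cell_b
- cell_b: The other battery, the same, standing about 60 mm from cell_a (along the dish's x)
- flashlight: Matte black plastic flashlight, 130 mm long, 36 mm thick, lying crosswise between the keeper and the robot. Bystander, origin on its underside
- opener: Flat steel bottle opener with a ring end, 125 mm long, 5 mm thick. Bystander, origin on its underside
- key_jar: Open glass jar of keys, 84 mm across, 100 mm tall. Bystander, origin on its underside
- glasses_case: Black glasses case 160 x 62 x 40 mm. Bystander, origin on its underside
- lotion: White lotion bottle, 52 mm across, 140 mm tall. Bystander, origin on its underside
- remote: Grey remote control 150 x 45 x 18 mm. Bystander, origin on its underside

How it is judged (in metres and radians):
On the way, in this order (a step that is already met when the one before it is completed fails the run):
1. a battery stands fully down in the left pocket (((horizontal distance between cell_a and pocket_left below 0.005 m and z of cell_a in the frame of keeper below 0.0105 m and angle between cell_a's own z axis and vertical below 0.2 rad) or (horizontal distance between cell_b and pocket_left below 0.005 m and z of cell_b in the frame of keeper below 0.0105 m and angle between cell_b's own z axis and vertical below 0.2 rad))), for 0.2 s.
2. then a battery stands fully down in the right pocket too (((horizontal distance between cell_a and pocket_left below 0.005 m and z of cell_a in the frame of keeper below 0.0105 m and angle between cell_a's own z axis and vertical below 0.2 rad) or (horizontal distance between cell_b and pocket_left below 0.005 m and z of cell_b in the frame of keeper below 0.0105 m and angle between cell_b's own z axis and vertical below 0.2 rad)) and ((horizontal distance between cell_a and pocket_right below 0.005 m and z of cell_a in the frame of keeper below 0.0105 m and angle between cell_a's own z axis and vertical below 0.2 rad) or (horizontal distance between cell_b and pocket_right below 0.005 m and z of cell_b in the frame of keeper below 0.0105 m and angle between cell_b's own z axis and vertical below 0.2 rad))), for 0.2 s.
3. the strip's edge is under the flap along its whole width (x of each of strip_edge_l, strip_edge_r in the frame of keeper above 0.034 m and z of each of strip_edge_l, strip_edge_r in the frame of keeper below 0.052 m and z of strip in the frame of keeper above 0.043 m and y of strip in the frame of keeper between -0.012 and 0.012 m), for 0.1 s.
At the end, for the whole second after the job is handed in: Each pocket holds an upright battery within 2.5 mm of its floor; both ends of the strip's edge are 14 mm or more under the flap; the strip is flat (within 2.5 mm) and still on the keeper, pressed with over 4 N, the gripper on it with over 2 N; the flap is down (under 0.03 rad) (all of step 2 and x of each of strip_edge_l, strip_edge_r in the frame of keeper above 0.034 m and z of each of strip_edge_l, strip_edge_r, strip in the frame of keeper below 0.0475 m and z of strip in the frame of keeper above 0.043 m and y of strip in the frame of keeper between -0.012 and 0.012 m and contact force between strip and keeper above 4 N and contact force between the fingers and strip above 2 N and value of joint flap below 0.03 rad and linear speed of strip below 0.02 m/s); the arm keeps its last pose, push and grip.
It fails at once if the flap is lifted by more than 0.08 rad (value of joint flap above 0.08 rad).
It fails at once if a bystander is moved by more than 30 mm (distance of any of flashlight, opener, key_jar, glasses_case, lotion, remote from where it was at the start of the episode above 0.03 m).
It also fails if it takes over 72 s, if anything falls off the work surface, if the arm or the gripper's body presses on something with over 40 N, if the wrist force passes 120 N, or if a joint passes its speed limit or range.

### The arm

A 6-joint arm with a two-finger parallel gripper is mounted at the origin on the work surface. World frame = base frame: x ahead of the robot, y to its left, z up, the work surface at z = 0. Lengths are in mm, angles in rad, forces in N, time in s.
With the tool pointing down it reaches from about 400 to 925 mm from the base axis. Payload 12.5 kg.
Tool frame: the origin (TCP) lies at the very end of the fingers, on their centre line; the grasp point (between the pads) lies 19 mm behind it; x points along the fingers, y is the direction in which the jaws open and shut, and the axes are right-handed (so a half turn about x gives the same grasp; the last joint's range is limited). The gripper opens to 95 mm and grips with 3 to 60 N. Pads are 20 mm wide; open, the fingers measure 119 mm over their backs; the gripper's body (75 mm by 180 mm) begins 59 mm behind the grasp point.
Start: joints at [-0.106, 0.491, 1.559, -0, 1.092, -0.106], TCP at [625.017, 0.021, 214.661] pointing down, gripper open.
Joint ranges: [-3.1, 3.1], [-0.84, 2.19], [0.05, 2.79], [-1.13, 4.28], [0.06, 2.93], [-2.69, 2.69]. Speed limits (rad/s): [2.22, 2.22, 2.79, 3.14, 3.14, 3.14].

### API

Orientations are given as [roll, pitch, yaw] about the fixed x, y, z axes, in that order (R = Rz(yaw) Ry(pitch) Rx(roll)).
In Python, from cell import env, optics, job gives the robot as it stands.
- The arm moves only by the shell command python3 -m handwheel 'ROWS' [OPENING]. ROWS is JSON, a list of rows, each an object with "travel": the shift along the world's x, y, z in mm, a list of three; "roll": the turn about the world's z in degrees. In form: [{"travel": [dx, dy, dz], "roll": roll}, ...]. A call has 1 to 8 rows; each row is the pose to reach, as a shift and turn from the pose commanded when the call began; what a row does not reach only later rows make up. A row lasts 1/10 s, in which the tool goes at most 50 mm and 8.59 degrees, less where a joint would pass 70% of its speed; a pose out of reach is approached as far as the arm can. A call with a gripper value outside its range is refused whole. OPENING is the closure, from -1 (fully open) to 1 (shut), set as the call begins (- or left out, the last holds). The fingers move at their own pace and stop on an object; the grip force is fixed at half the most. Time passes only in rows, so rows that repeat a pose let the fingers close. It gives the time, the measured TCP pose, the force and the opening at its end, in the units of the state.
- env.state(): the state, without advancing time (a new reading comes with each control period).
- optics.read_camera(name): name is "scene" or "side" or "wrist"; returns the picture (384x512x3 uint8, red, green, blue); there is no depth.
- optics.camera_params(name): a dict with "fx", "fy", "cx", "cy" (pixels), "k1" (the pictures are not rectified: a ray, as slopes to the right and down, at radius r is drawn at 1 + k1 r^2 times it, then the intrinsics apply), "world_from_camera" (4x4, takes a point from camera to world coordinates). Camera axes: x right, y up, looking along -z (the intrinsics and any distortion apply to the point x, -y, -z); pixel columns grow to the right and rows downward; lengths in mm; the calibration is good to about 2 mm. A picture is of the moment at which its call begins: read the wrist's pose just before it. camera_params takes no time and is no camera call; for the wrist camera it gives the pose at the moment of the call.
- job.job_done(): hands the job in, once; it reports no verdict.
The state is a dict: "t": time; "joints": joint angles; "qvel": joint speeds; "tau": joint torques, N m; "eef_pos": TCP position; "tcp_rot": TCP orientation; "ft_force": force on the tool from outside, world axes, zero at the start; "moment": the same for the moment, N m; "opening": opening from 0.0 (shut) to 1.0 (fully open).
Only numpy, scipy, OpenCV 4.12 (cv2) and the standard library are available. Lean on these libraries where they do the work, as an engineer would, in place of code of your own. Each camera call takes 0.05 s, during which the arm holds its last target.

## Working session

There is one attempt and no reset: what is moved stays moved. The work goes in short steps, Python scripts to look and compute and a shell command to move; the robot and the scene stay as the last step left them, time stands still between calls to the robot, and variables do not carry over. Pictures are saved under pics/ and viewed, and the job is handed in when it is done.

```bash
ls; mkdir -p pics; cat > look.py <<'E'
import cv2,sys
from cell import env,optics,job
import json,numpy as np
def snap(n,f):
    p=optics.camera_params(n)
    im=optics.read_camera(n)
    cv2.imwrite(f'pics/{f}.png',cv2.cvtColor(im,cv2.COLOR_RGB2BGR))
    json.dump({k:np.array(v).tolist() for k,v in p.items()},open(f'pics/{f}.json','w'))
    return im,p
for a in sys.argv[1:]:
    n,f=a.split(':'); snap(n,f)
E
python3 look.py scene:s0 side:d0 wrist:w0; python3 -c "
from cell import env
print(env.state())
import json
for f in ['s0','d0','w0']: print(json.load(open(f'pics/{f}.json')))"
```

```text
pics
{'t': 0.15, 'joints': array([-1.05622170e-01,  4.91402623e-01,  1.55932263e+00,  1.51905801e-07,
        1.09171087e+00, -1.05615320e-01]), 'qvel': array([ 8.02237554e-04, -9.56559854e-04, -3.37556289e-04, -2.66885087e-04,
       -6.22937697e-05,  4.16143629e-04]), 'tau': array([ 3.16444048e-04, -6.12899423e+01, -2.58276522e+01,  6.91918633e-02,
        4.73701756e-02, -5.07232733e-05]), 'eef_pos': array([6.24813346e+02, 2.86923941e-02, 2.14202930e+02]), 'tcp_rot': array([-1.6765714 ,  1.56995286,  3.03581066]), 'ft_force': array([-0.21883767,  0.38233366,  0.40347473]), 'moment': array([ 0.00314835, -0.01328278, -0.00702656]), 'opening': 0.9956946629132623}
{'fx': 477.543835060652, 'fy': 477.543835060652, 'cx': 257.43577051443145, 'cy': 188.99918454238875, 'k1': -0.009782043722794528, 'world_from_camera': [[-0.5683539751061853, -0.6848648989170536, 0.45599761974415165, 1038.3766940862813], [0.8227567259745413, -0.4685428383850005, 0.3217747324787655, 338.95299278061054], [-0.006717800581402778, 0.5580570569659176, 0.8297753866715301, 915.5975713441716], [0.0, 0.0, 0.0, 1.0]]}
{
[... 158 characters left out ...]
054945085335, 0.32736985803625485, -0.3624756916026783, 120.72357344599038], [-0.48827264727245157, 0.603261582423758, -0.6306070766310313, -785.5013070342753], [0.012225910153019371, 0.7272581654549543, 0.6862551186694527, 928.2715942317949], [0.0, 0.0, 0.0, 1.0]]}
{'fx': 306.60753060756497, 'fy': 306.60753060756497, 'cx': 253.31239848089095, 'cy': 190.8062810894395, 'k1': -0.07126083648549565, 'world_from_camera': [[0.9999995442449068, -0.0004926844042511815, 0.0008177848455816071, 624.2763408180115], [0.0002581444725617034, 0.964186998972272, 0.26522323498191497, 75.2437588709352], [-0.0009191688675869533, -0.26522290299843754, 0.9641866867228935, 384.435175642144], [0.0, 0.0, 0.0, 1.0]]}
```

View pics/s0.png

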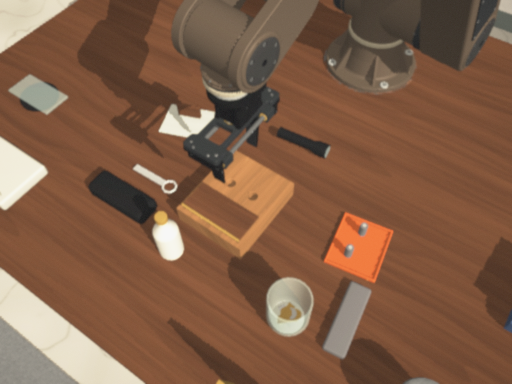

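View pics/d0.png

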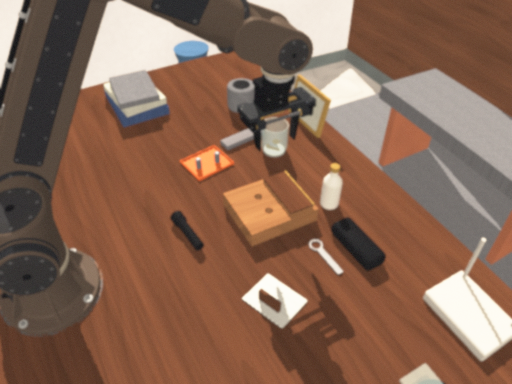

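View pics/w0.png

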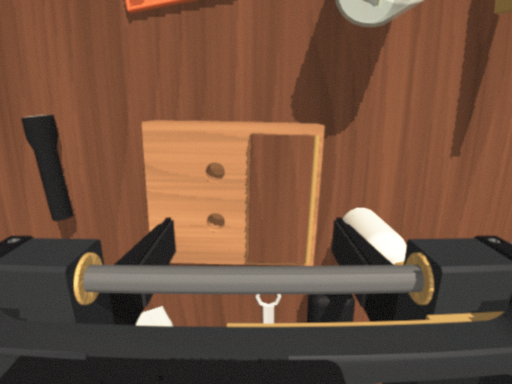

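The keeper is ahead of the robot (pockets at wrist px ~(215,171) and (216,220)). The dish with its two cells is to the left (scene px ~(360,245)) and the strip to the right (side px ~(275,300)). Next I'll set up the ray code and get rough positions.

```bash
cat > geo.py <<'E'
import numpy as np,json,cv2
def load(f): 
    p=json.load(open(f'pics/{f}.json')); p['T']=np.array(p['world_from_camera']); return p
def ray(p,uv):
    uv=np.atleast_2d(np.array(uv,float))
    d=np.stack([(uv[:,0]-p['cx'])/p['fx'],(uv[:,1]-p['cy'])/p['fy']],1)
    u=d.copy()
    for _ in range(30): u=d/(1+p['k1']*(u**2).sum(1,keepdims=True))
    D=np.c_[u[:,0],-u[:,1],-np.ones(len(u))]@p['T'][:3,:3].T
    return p['T'][:3,3],D
def plane(p,uv,z):
    o,D=ray(p,uv); return o+D*((z-o[2])/D[:,2])[:,None]
def proj(p,X):
    X=np.atleast_2d(X); c=(X-p['T'][:3,3])@p['T'][:3,:3]
    s=np.c_[c[:,0],-c[:,1]]/-c[:,2:]; s=s*(1+p['k1']*(s**2).sum(1,keepdims=True))
    return s*[p['fx'],p['fy']]+[p['cx'],p['cy']]
def tri(obs):
    A=np.zeros((3,3));b=np.zeros(3);L=[]
    for p,uv in obs:
        o,D=ray(p,uv);d=D[0]/np.linalg.norm(D[0]);P=np.eye(3)-np.outer(d,d);A+=P;b+=P@o;L.append((o,P))
    x=np.linalg.solve(A,b); return x,[np.linalg.norm(P@(x-o)) for o,P in L]
E
python3 - <<'E'
from geo import *
s,d,w=load('s0'),load('d0'),load('w0')
print('pockets w',plane(w,[(215,171),(216,220)],45).round(1))
print('keeper top corners w (near-left,far-left)',plane(w,[(143,121),(324,124)],45).round(1))
print('pockets d',plane(d,[(257,196),(268,211)],45).round(1))
print('cells top s',plane(s,[(363,227),(349,248)],38).round(1))
print('cells top d',plane(d,[(198,159),(217,154)],38).round(1))
print('dish corners s',plane(s,[(347,213),(392,234),(376,282),(325,262)],9).round(1))
print('strip d',plane(d,[(268,274),(307,297),(283,327),(243,299)],4).round(1))
print('rib d',plane(d,[(260,291),(281,304)],40).round(1))
E
```

```text
pockets w [[580.7   5.1  45. ]
 [579.9 -53.9  45. ]]
keeper top corners w (near-left,far-left) [[503.2  61.1  45. ]
 [701.1  57.5  45. ]]
pockets d [[579.9   4.7  45. ]
 [577.5 -58.8  45. ]]
cells top s [[510.1 236.2  38. ]
 [570.  235.6  38. ]]
cells top d [[506.2 234.6  38. ]
 [566.7 228.8  38. ]]
dish corners s [[481.  187.1   9. ]
 [472.8 292.3   9. ]
 [591.2 313.9   9. ]
 [611.1 206.7   9. ]]
strip d [[ 490.5 -210.1    4. ]
 [ 537.  -312.3    4. ]
 [ 446.  -352.9    4. ]
 [ 403.  -244.4    4. ]]
rib d [[ 436.1 -265.1   40. ]
 [ 459.8 -317.9   40. ]]
```

```bash
python3 -m handwheel '[{"travel":[-30,20,0],"roll":0},{"travel":[-60,40,0],"roll":0},{"travel":[-85,60,0],"roll":0},{"travel":[-85,60,0],"roll":0},{"travel":[-85,60,0],"roll":0},{"travel":[-85,60,0],"roll":0}]'; python3 look.py wrist:w1; python3 -m handwheel '[{"travel":[20,30,-10],"roll":0},{"travel":[40,60,-20],"roll":0},{"travel":[40,60,-20],"roll":0},{"travel":[40,60,-20],"roll":0},{"travel":[40,60,-20],"roll":0}]'; python3 look.py wrist:w2; python3 -c "
import cv2,numpy as np
a=np.hstack([cv2.imread('pics/w1.png')[:290],cv2.imread('pics/w2.png')[:290]]);cv2.imwrite('pics/w12.png',cv2.resize(a,(800,227)))"
```

```text
t: 0.75
eef_pos: [540.9, 59.6, 214.6]
tcp_rot: [1.371, 1.57, -0.2]
ft_force: [0.1, 0.1, 0.1]
opening: 0.998
t: 1.3
eef_pos: [580.0, 119.2, 194.6]
tcp_rot: [-0.91, 1.57, -2.482]
ft_force: [0.9, 0.8, -0.5]
opening: 0.999
```

View pics/w1.png

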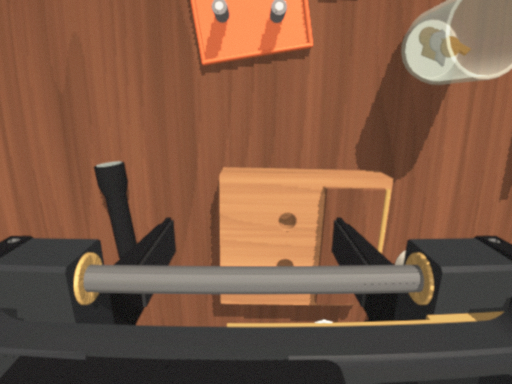

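View pics/w2.png

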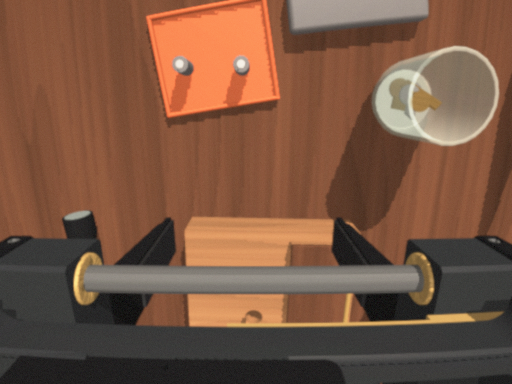

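Both cells show in w1 (px ~(220,8), (278,8)) and w2 (~(182,65), (241,65)). I'll take the precise top-disc centres and pocket centres.

```bash
python3 - <<'E'
import cv2,numpy as np
a=cv2.imread('pics/w2.png')[35:100,150:270];b=cv2.imread('pics/w1.png')[0:40,190:310]
c=cv2.imread('pics/w1.png')[195:285,260:320];d=cv2.imread('pics/w0.png')[150:240,180:250]
r=lambda x:cv2.resize(x,None,fx=5,fy=5,interpolation=cv2.INTER_CUBIC)
cv2.imwrite('pics/z1.png',np.vstack([r(a),r(b)]))
cv2.imwrite('pics/z2.png',np.hstack([r(c),r(d)]))
E
```

```text
(no output)
```

View pics/z1.png

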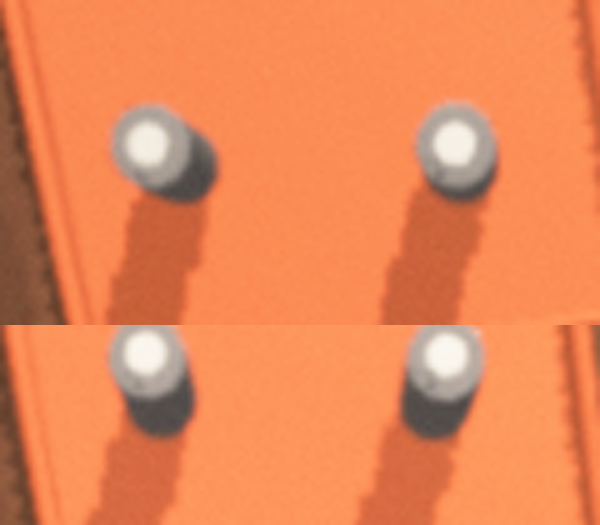

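View pics/z2.png

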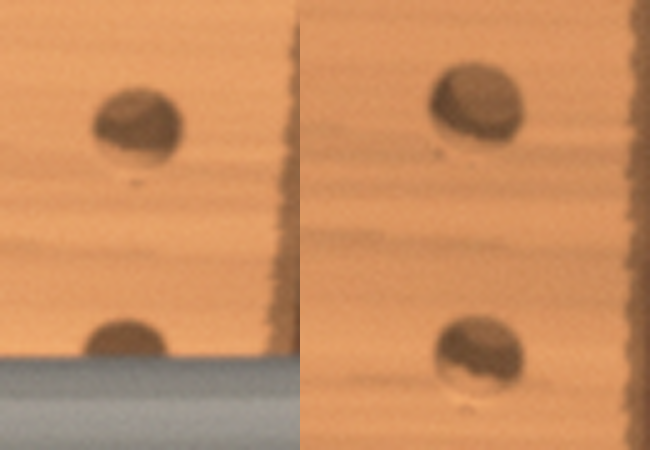

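```bash
cat >> geo.py <<'E'
def contacts(f,box,thr=215):
    im=cv2.imread(f'pics/{f}.png').astype(int); u0,v0,u1,v1=box
    m=(im.min(2)>thr).astype(np.uint8); k=np.zeros_like(m);k[v0:v1,u0:u1]=m[v0:v1,u0:u1]
    n,_,st,c=cv2.connectedComponentsWithStats(k)
    return sorted([(round(c[i][0],2),round(c[i][1],2),int(st[i,4])) for i in range(1,n) if st[i,4]>15])
E
python3 - <<'E'
from geo import *
s,d,w0,w1,w2=map(load,['s0','d0','w0','w1','w2'])
c1=contacts('w1',(190,0,310,40));c2=contacts('w2',(150,35,270,100));print(c1,c2)
for a,b in zip(c1,c2):
    print(tri([(w1,a[:2]),(w2,b[:2])]), plane(w1,a[:2],40),plane(w2,b[:2],40))
print('pocketL',tri([(w0,(215.4,171.4)),(w1,(287.6,221))]),plane(w0,(215.4,171.4),45),plane(w1,(287.6,221),45))
print('pocketR',plane(w0,(216,222),45))
E
```

```text
[(np.float64(218.76), np.float64(5.0), 41), (np.float64(279.0), np.float64(5.5), 44)] [(np.float64(179.14), np.float64(63.29), 35), (np.float64(240.41), np.float64(63.02), 41)]
(array([504.86341285, 237.60487251,  39.25976098]), [np.float64(0.05332055350874425), np.float64(0.05332055350875698)]) [[504.89666758 237.42009749  40.        ]] [[505.07678889 237.47364979  40.        ]]
(array([566.58783451, 237.19926262,  39.20944745]), [np.float64(0.1568690891206232), np.float64(0.1568690891207929)]) [[566.65280905 236.87001698  40.        ]] [[566.49146616 237.18782156  40.        ]]
pocketL (array([581.01443524,   4.43715866,  45.22856713]), [np.float64(0.24989056629952874), np.float64(0.24989056629943748)]) [[581.13389062   4.59955749  45.        ]] [[580.90796547   4.12891404  45.        ]]
pocketR [[579.83618652 -56.44031623  45.        ]]
```

```bash
python3 - <<'E'
from geo import *
s,d,w2=map(load,['s0','d0','w2'])
print('jar rim L,R', plane(w2,[(409,100),(497,95)],100), 'base', plane(w2,[(374,100),(432,100)],3))
print('remote', plane(w2,[(290,30),(427,15)],18))
print('flash s',plane(s,[(280,133),(325,150)],18))
E
```

```text
jar rim L,R [[711.50289192 201.40972303 100.        ]
 [791.86242739 208.09451832 100.        ]] base [[718.23559673 203.14936581   3.        ]
 [787.84230391 204.63091297   3.        ]]
remote [[617.70874253 273.21733794  18.        ]
 [763.56452697 292.24170371  18.        ]]
flash s [[377.27111769 -57.63651889  18.        ]
 [361.15318796  60.44717045  18.        ]]
```

```bash
python3 -m handwheel '[{"travel":[-4,40,-20],"roll":0},{"travel":[-9,80,-40],"roll":0},{"travel":[-13.4,117,-70],"roll":0},{"travel":[-13.4,117,-110],"roll":0},{"travel":[-13.4,117,-130],"roll":0},{"travel":[-13.4,117,-130],"roll":0},{"travel":[-13.4,117,-130],"roll":0},{"travel":[-13.4,117,-130],"roll":0}]' 0.05; python3 look.py scene:s1 side:d1; python3 - <<'E'
import cv2,numpy as np
r=lambda x:cv2.resize(x,None,fx=4,fy=4,interpolation=cv2.INTER_CUBIC)
a=cv2.imread('pics/s1.png')[180:300,290:390];b=cv2.imread('pics/d1.png')[100:220,160:260]
cv2.imwrite('pics/z3.png',np.hstack([r(a),r(b)]))
E
```

```text
t: 2.15
eef_pos: [567.5, 236.7, 66.4]
tcp_rot: [1.853, 1.568, 0.281]
ft_force: [0.2, -0.0, 0.3]
opening: 0.483
```

View pics/z3.png

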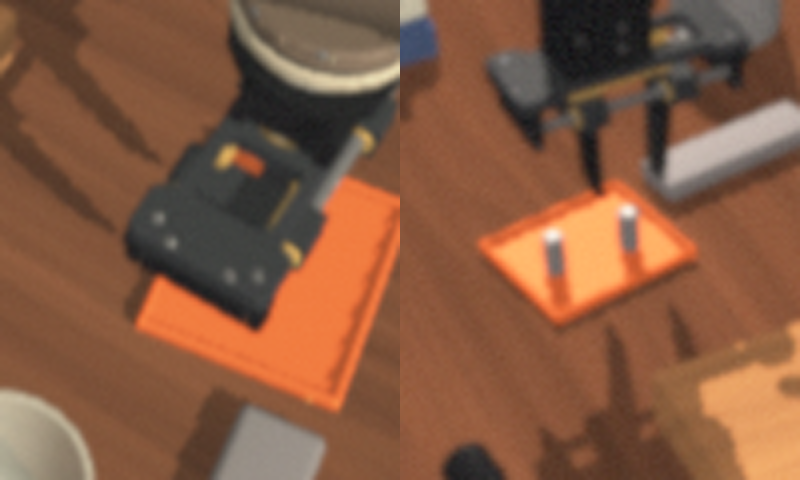

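The jaws straddle the right-hand cell in the side view (crop px ~(628,205)). I'll descend and close.

```bash
python3 -m handwheel '[{"travel":[0,0,-15],"roll":0},{"travel":[0,0,-30],"roll":0},{"travel":[0,0,-42],"roll":0},{"travel":[0,0,-42],"roll":0},{"travel":[0,0,-42],"roll":0},{"travel":[0,0,-42],"roll":0}]'; python3 -m handwheel '[{"travel":[0,0,0],"roll":0},{"travel":[0,0,0],"roll":0},{"travel":[0,0,0],"roll":0},{"travel":[0,0,0],"roll":0},{"travel":[0,0,0],"roll":0},{"travel":[0,0,0],"roll":0}]' 1;  python3 look.py side:d2
```

```text
t: 2.85
eef_pos: [566.8, 237.1, 22.8]
tcp_rot: [1.798, 1.57, 0.228]
ft_force: [-0.3, -0.2, -0.2]
opening: 0.474
t: 3.45
eef_pos: [566.7, 237.0, 22.7]
tcp_rot: [1.694, 1.571, 0.123]
ft_force: [-0.3, -0.1, 0.7]
opening: 0.17
```

```bash
python3 -m handwheel '[{"travel":[0,0,20],"roll":0},{"travel":[0,0,50],"roll":0},{"travel":[2,-20,67],"roll":0},{"travel":[4,-60,67],"roll":0},{"travel":[7,-105,67],"roll":0},{"travel":[10,-150,67],"roll":0},{"travel":[12,-195,67],"roll":0},{"travel":[14.4,-232.5,67],"roll":0}]'; python3 -m handwheel '[{"travel":[0,0,0],"roll":0},{"travel":[0,0,0],"roll":0},{"travel":[0,0,0],"roll":0},{"travel":[0,0,0],"roll":0}]';  python3 look.py side:d3 scene:s3;  python3 - <<'E'
import cv2,numpy as np
r=lambda x:cv2.resize(x,None,fx=4,fy=4,interpolation=cv2.INTER_CUBIC)
a=cv2.imread('pics/s3.png')[110:250,180:280];b=cv2.imread('pics/d3.png')[110:250,210:310]
cv2.imwrite('pics/z4.png',np.hstack([r(a),r(b)]))
E
```

```text
t: 4.3
eef_pos: [580.9, 2.3, 89.7]
tcp_rot: [1.039, 1.571, -0.532]
ft_force: [-0.1, -0.5, -0.2]
opening: 0.171
t: 4.7
eef_pos: [580.9, 5.7, 89.6]
tcp_rot: [-2.536, 1.571, 2.178]
ft_force: [-0.7, 0.4, 0.3]
opening: 0.171
```

View pics/z4.png

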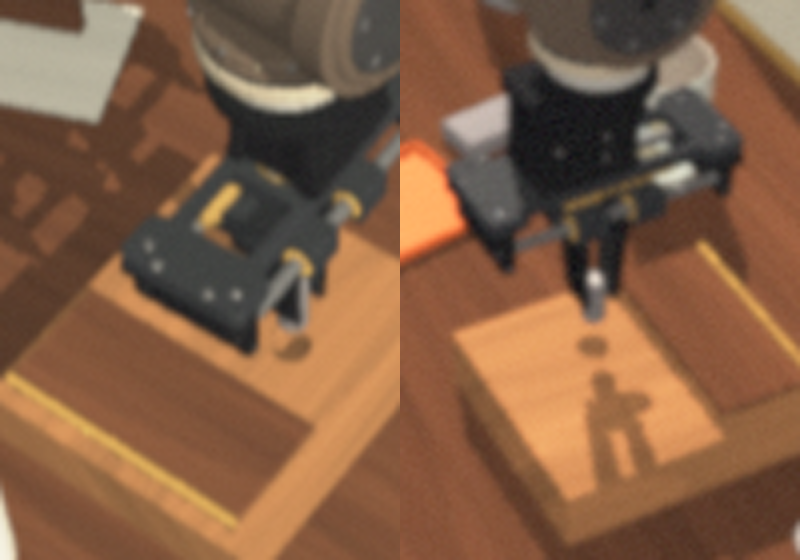

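```bash
python3 -m handwheel '[{"travel":[0,0,0],"roll":0},{"travel":[0,0,0],"roll":0},{"travel":[0,0,0],"roll":0},{"travel":[0,0,0],"roll":0}]';  python3 look.py side:d4 scene:s4;  python3 - <<'E'
import cv2,numpy as np
r=lambda x:cv2.resize(x,None,fx=10,fy=10,interpolation=cv2.INTER_CUBIC)
a=cv2.imread('pics/s4.png')[160:215,235:275];b=cv2.imread('pics/d4.png')[165:220,240:280]
z=np.hstack([r(a),r(b)])
cv2.imwrite('pics/z5.png',z)
E
```

```text
t: 5.2
eef_pos: [581.0, 4.6, 89.7]
tcp_rot: [1.406, 1.571, -0.165]
ft_force: [-0.5, 0.1, 0.7]
opening: 0.171
```

View pics/z5.png

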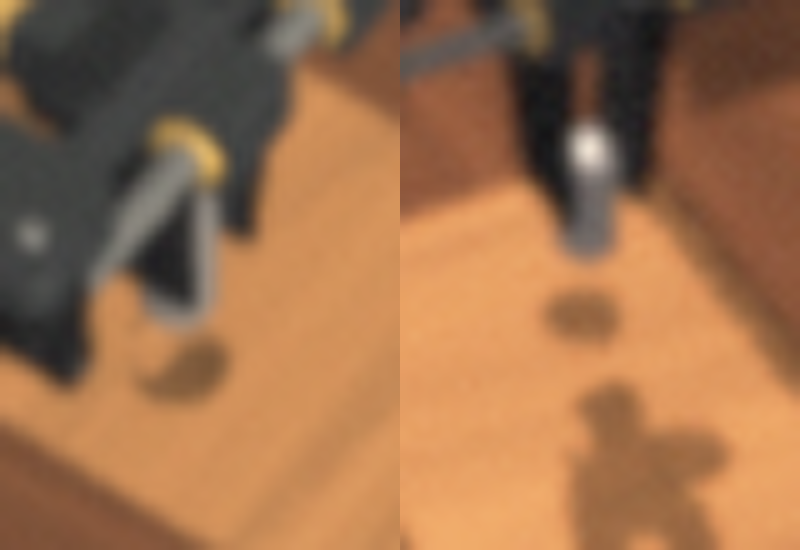

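```bash
python3 - <<'E'
from geo import *
for f,off in (('s4',(235,160)),('d4',(240,165))):
    p=load(f)
    t=np.linspace(0,2*np.pi,60)
    for x,y,z,r in ((581,4.4,71,8.5),(581,4.4,105.5,8.5),(581,4.4,45,10.5)):
        q=(proj(p,np.c_[x+r*np.cos(t),y+r*np.sin(t),0*t+z])-off)*10
        print(f,z,'u',q[:,0].min().round(),q[:,0].max().round(),'v',q[:,1].min().round(),q[:,1].max().round())
    for dx,dy in ((1,0),(0,1)):
        print((proj(p,[581+dx,4.4+dy,71])-proj(p,[581,4.4,71]))*10)
E
```

```text
s4 71 u 139.0 219.0 v 263.0 330.0
s4 105.5 u 136.0 218.0 v 170.0 237.0
s4 45 u 133.0 229.0 v 323.0 404.0
[[-2.69013719  3.21999565]]
[[3.85009985 2.20269666]]
d4 71 u 144.0 207.0 v 218.0 262.0
d4 105.5 u 145.0 210.0 v 123.0 166.0
d4 45 u 136.0 213.0 v 283.0 336.0
[[ 3.23827233 -1.21305997]]
[[-1.825152  -2.2353406]]
```

Predicted and observed pocket and cell outlines agree to about 1 mm, so I'll lower in steps, watching the force.

```bash
python3 -m handwheel '[{"travel":[0,0,-10],"roll":0},{"travel":[0,0,-18],"roll":0},{"travel":[0,0,-24],"roll":0},{"travel":[0,0,-30],"roll":0},{"travel":[0,0,-30],"roll":0},{"travel":[0,0,-30],"roll":0}]';python3 -m handwheel '[{"travel":[0,0,-6],"roll":0},{"travel":[0,0,-11],"roll":0},{"travel":[0,0,-11],"roll":0},{"travel":[0,0,-11],"roll":0}]';  python3 look.py side:d5 scene:s5;  python3 - <<'E'
import cv2,numpy as np
r=lambda x:cv2.resize(x,None,fx=8,fy=8,interpolation=cv2.INTER_CUBIC)
a=cv2.imread('pics/s5.png')[155:225,230:280];b=cv2.imread('pics/d5.png')[155:225,235:285]
z=np.hstack([r(a),r(b)])
cv2.imwrite('pics/z6.png',z)
E
```

```text
t: 5.9
eef_pos: [581.0, 4.5, 59.5]
tcp_rot: [-1.691, 1.571, 3.022]
ft_force: [-0.0, 0.3, -0.3]
opening: 0.168
t: 6.3
eef_pos: [580.9, 4.5, 48.5]
tcp_rot: [-1.619, 1.571, 3.094]
ft_force: [-0.1, -0.3, -0.9]
opening: 0.17
```

View pics/z6.png

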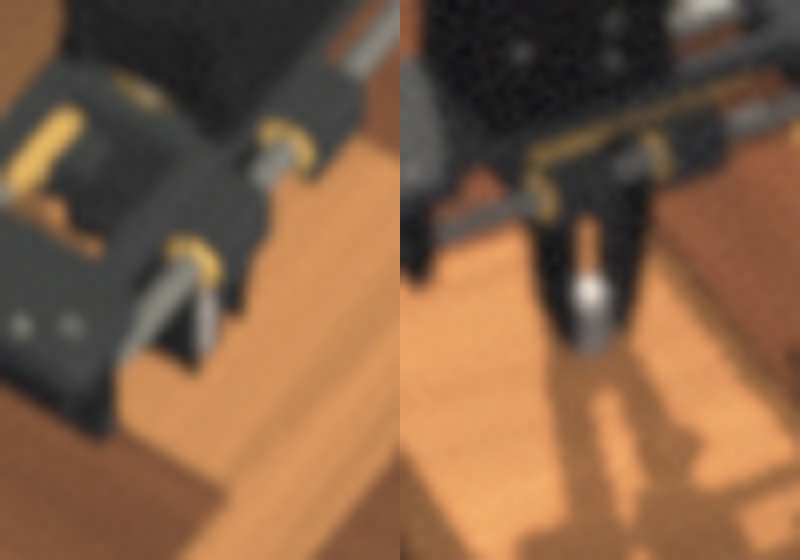

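The cell's lower half is in the left pocket with no side force, so I'll release and back up.

```bash
python3 -m handwheel '[{"travel":[0,0,0],"roll":0},{"travel":[0,0,0],"roll":0},{"travel":[0,0,0],"roll":0},{"travel":[0,0,0],"roll":0}]' 0.3;python3 -m handwheel '[{"travel":[0,0,25],"roll":0},{"travel":[0,0,60],"roll":0},{"travel":[-6,20,95],"roll":0},{"travel":[-10,60,120],"roll":0},{"travel":[-20,100,120],"roll":0},{"travel":[-20,110,120],"roll":0},{"travel":[-20,110,120],"roll":0},{"travel":[-20,110,120],"roll":0}]';  python3 look.py side:d6 wrist:w6
```

```text
t: 6.8
eef_pos: [581.0, 4.5, 48.7]
tcp_rot: [1.433, 1.571, -0.138]
ft_force: [0.4, -0.1, 0.4]
opening: 0.347
t: 7.6
eef_pos: [561.1, 113.9, 168.3]
tcp_rot: [-1.055, 1.57, -2.626]
ft_force: [0.5, -0.8, -0.1]
opening: 0.353
```

View pics/d6.png

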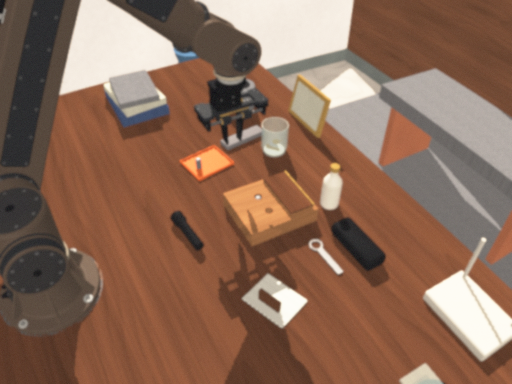

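View pics/w6.png

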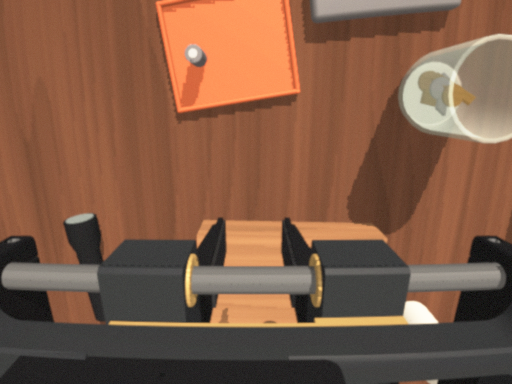

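```bash
python3 - <<'E'
from geo import *
w,d=load('w6'),load('d6')
c=contacts('w6',(150,30,230,80));print(c,plane(w,c[0][:2],39.2))
c=contacts('d6',(250,185,270,210),200);print(c, [plane(d,q[:2],44) for q in c])
r=cv2.resize(cv2.imread('pics/d6.png')[180:225,240:285],None,fx=12,fy=12,interpolation=cv2.INTER_CUBIC);cv2.imwrite('pics/z7.png',r)
E
```

```text
[(np.float64(192.39), np.float64(52.61), 54)] [[504.76342675 237.52891725  39.2       ]]
[] []
```

View pics/z7.png

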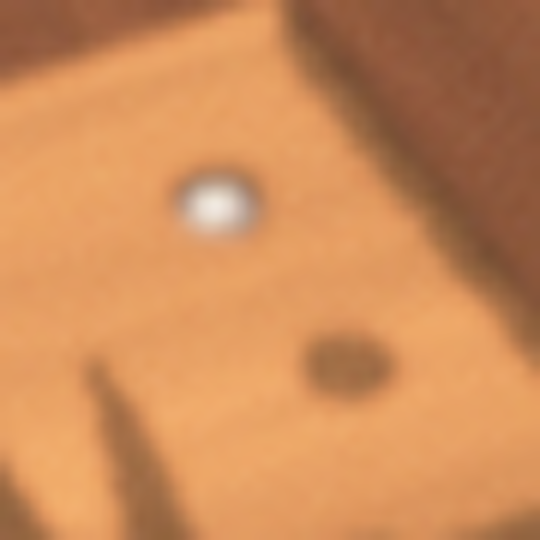

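The cell sits flush in the left pocket (a white contact inside a thin dark ring). Next is the second cell.

```bash
python3 -m handwheel '[{"travel":[-20,40,-10],"roll":0},{"travel":[-40,80,-30],"roll":0},{"travel":[-56.1,123,-60],"roll":0},{"travel":[-56.1,123,-90],"roll":0},{"travel":[-56.1,123,-90],"roll":0},{"travel":[-56.1,123,-90],"roll":0},{"travel":[-56.1,123,-90],"roll":0},{"travel":[-56.1,123,-90],"roll":0}]' 0.05;python3 -m handwheel '[{"travel":[0,0,-15],"roll":0},{"travel":[0,0,-30],"roll":0},{"travel":[0,0,-45],"roll":0},{"travel":[0,0,-56],"roll":0},{"travel":[0,0,-56],"roll":0},{"travel":[0,0,-56],"roll":0},{"travel":[0,0,-56],"roll":0}]'; python3 -m handwheel '[{"travel":[0,0,0],"roll":0},{"travel":[0,0,0],"roll":0},{"travel":[0,0,0],"roll":0},{"travel":[0,0,0],"roll":0},{"travel":[0,0,0],"roll":0},{"travel":[0,0,0],"roll":0}]' 1
```

```text
t: 8.5
eef_pos: [506.0, 236.8, 80.0]
tcp_rot: [1.861, 1.569, 0.288]
ft_force: [-0.4, -0.5, 0.6]
opening: 0.474
t: 9.2
eef_pos: [505.4, 237.6, 23.5]
tcp_rot: [1.857, 1.57, 0.286]
ft_force: [-0.5, -0.1, 0.7]
opening: 0.477
t: 9.8
eef_pos: [504.9, 237.5, 22.7]
tcp_rot: [1.412, 1.571, -0.159]
ft_force: [0.4, 0.2, 1.1]
opening: 0.166
```

```bash
python3 -m handwheel '[{"travel":[0,0,20],"roll":0},{"travel":[5,-10,50],"roll":0},{"travel":[15,-40,75],"roll":0},{"travel":[25,-80,75],"roll":0},{"travel":[35,-125,75],"roll":0},{"travel":[45,-170,75],"roll":0},{"travel":[55,-210,75],"roll":0},{"travel":[65,-250,75],"roll":0}]'; python3 -m handwheel '[{"travel":[10,-43.4,-8],"roll":0},{"travel":[10,-43.4,-8],"roll":0},{"travel":[10,-43.4,-8],"roll":0},{"travel":[10,-43.4,-8],"roll":0},{"travel":[10,-43.4,-8],"roll":0},{"travel":[10,-43.4,-8],"roll":0},{"travel":[10,-43.4,-8],"roll":0},{"travel":[10,-43.4,-8],"roll":0}]';  python3 look.py side:d7 scene:s7;  python3 - <<'E'
import cv2,numpy as np
r=lambda x:cv2.resize(x,None,fx=10,fy=10,interpolation=cv2.INTER_CUBIC)
a=cv2.imread('pics/s7.png')[150:205,210:250];b=cv2.imread('pics/d7.png')[180:235,250:290]
z=np.hstack([r(a),r(b)])
cv2.imwrite('pics/z8.png',z)
from geo import *
for f,off in (('s7',(210,150)),('d7',(250,180))):
    p=load(f)
    t=np.linspace(0,2*np.pi,60)
    for x,y,z,r in ((580,-56,71,8.5),(580,-56,45,10.5)):
        q=(proj(p,np.c_[x+r*np.cos(t),y+r*np.sin(t),0*t+z])-off)*10
        print(f,z,'u',q[:,0].min().round(),q[:,0].max().round(),'v',q[:,1].min().round(),q[:,1].max().round())
E
```

```text
t: 10.6
eef_pos: [570.1, -14.3, 97.7]
tcp_rot: [1.38, 1.571, -0.191]
ft_force: [1.3, 0.5, -0.5]
opening: 0.17
t: 11.4
eef_pos: [579.9, -55.5, 89.8]
tcp_rot: [1.357, 1.571, -0.213]
ft_force: [-1.1, -0.6, -0.3]
opening: 0.171
s7 71 u 165.0 243.0 v 231.0 295.0
s7 45 u 163.0 257.0 v 292.0 370.0
d7 71 u 153.0 219.0 v 207.0 253.0
d7 45 u 143.0 223.0 v 272.0 329.0
```

View pics/z8.png

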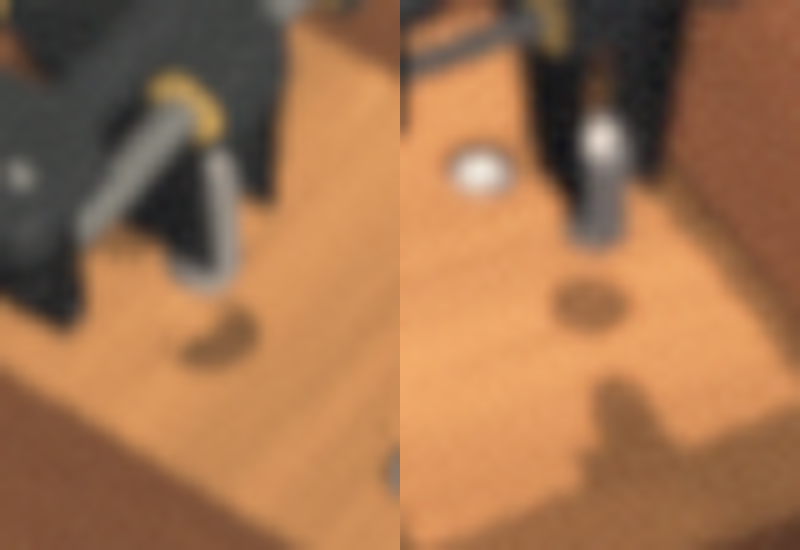

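It has the same cell-to-pocket relation as the first one, so I'll lower and release.

```bash
python3 -m handwheel '[{"travel":[0,0,-10],"roll":0},{"travel":[0,0,-18],"roll":0},{"travel":[0,0,-24],"roll":0},{"travel":[0,0,-30],"roll":0},{"travel":[0,0,-30],"roll":0},{"travel":[0,0,-30],"roll":0}]';python3 -m handwheel '[{"travel":[0,0,-6],"roll":0},{"travel":[0,0,-11],"roll":0},{"travel":[0,0,-11],"roll":0},{"travel":[0,0,-11],"roll":0}]'; python3 -m handwheel '[{"travel":[0,0,0],"roll":0},{"travel":[0,0,0],"roll":0},{"travel":[0,0,0],"roll":0},{"travel":[0,0,0],"roll":0}]' 0.3;python3 -m handwheel '[{"travel":[0,0,25],"roll":0},{"travel":[0,0,60],"roll":0},{"travel":[-10,-30,95],"roll":0},{"travel":[-30,-80,120],"roll":0},{"travel":[-50,-120,130],"roll":0},{"travel":[-70,-170,140],"roll":0},{"travel":[-100,-210,150],"roll":0},{"travel":[-100,-250,150],"roll":0}]'
```

```text
t: 12.1
eef_pos: [579.9, -55.9, 59.5]
tcp_rot: [-1.695, 1.571, 3.018]
ft_force: [0.2, 0.4, -0.5]
opening: 0.17
t: 12.5
eef_pos: [579.9, -55.9, 48.5]
tcp_rot: [-1.879, 1.571, 2.833]
ft_force: [0.3, -1.0, -0.3]
opening: 0.168
t: 12.9
eef_pos: [580.0, -55.9, 48.7]
tcp_rot: [1.327, 1.571, -0.244]
ft_force: [-0.2, -0.9, 0.6]
opening: 0.344
t: 13.7
eef_pos: [477.9, -306.9, 200.1]
tcp_rot: [0.947, 1.57, -0.624]
ft_force: [0.9, 0.7, -0.4]
opening: 0.352
```

```bash
python3 look.py side:d8;  python3 -m handwheel '[{"travel":[0,-50,0],"roll":0},{"travel":[0,-90,0],"roll":0},{"travel":[0,-120,0],"roll":0},{"travel":[0,-120,0],"roll":0},{"travel":[0,-120,0],"roll":0},{"travel":[0,-120,0],"roll":0},{"travel":[0,-120,0],"roll":0}]';python3 look.py wrist:w8; python3 -m handwheel '[{"travel":[-20,-50,0],"roll":0},{"travel":[-40,-60,0],"roll":0},{"travel":[-40,-60,0],"roll":0},{"travel":[-40,-60,0],"roll":0},{"travel":[-40,-60,0],"roll":0},{"travel":[-40,-60,0],"roll":0}]'; python3 look.py wrist:w9;python3 - <<'E'
import cv2,numpy as np
r=lambda x:cv2.resize(x,None,fx=5,fy=5,interpolation=cv2.INTER_CUBIC)
cv2.imwrite('pics/z9.png',r(cv2.imread('pics/d8.png')[170:250,220:320]))
E
```

```text
t: 14.45
eef_pos: [480.2, -424.7, 198.9]
tcp_rot: [1.989, 1.571, 0.419]
ft_force: [0.4, 0.5, 0.7]
opening: 0.347
t: 15.1
eef_pos: [440.8, -485.0, 198.8]
tcp_rot: [1.245, 1.57, -0.325]
ft_force: [-0.7, 0.6, 0.2]
opening: 0.351
```

View pics/z9.png

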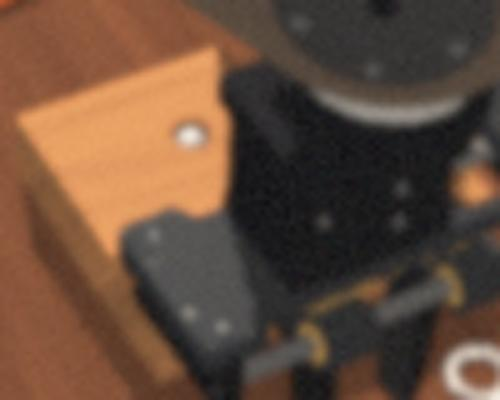

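View pics/w8.png

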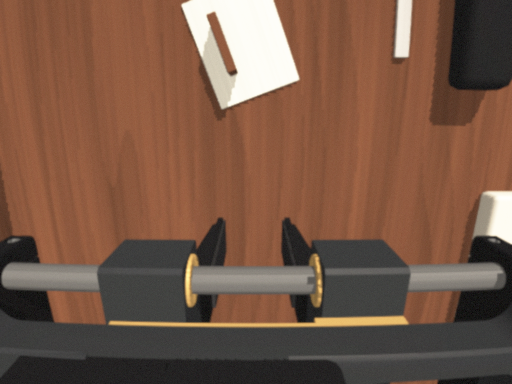

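View pics/w9.png

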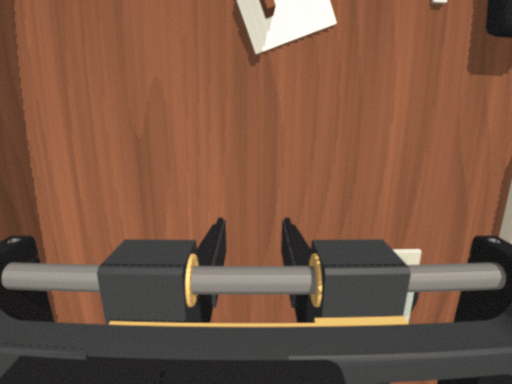

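w8 shows the strip, with its rib from px (212,14) to (234,73). I'll take a second view from nearer, and then check the right pocket.

```bash
 python3 -m handwheel '[{"travel":[20,50,0],"roll":0},{"travel":[50,90,-10],"roll":0},{"travel":[60,110,-10],"roll":0},{"travel":[60,110,-10],"roll":0},{"travel":[60,110,-10],"roll":0},{"travel":[60,110,-10],"roll":0},{"travel":[60,110,-10],"roll":0}]';python3 look.py wrist:w10 side:d10; python3 - <<'E'
import cv2,numpy as np
r=lambda x:cv2.resize(x,None,fx=5,fy=5,interpolation=cv2.INTER_CUBIC)
cv2.imwrite('pics/z9.png',r(cv2.imread('pics/d10.png')[170:250,220:320]))
E
```

```text
t: 15.85
eef_pos: [499.5, -376.8, 188.7]
tcp_rot: [0.744, 1.57, -0.828]
ft_force: [-0.4, 0.2, 0.6]
opening: 0.349
```

View pics/z9.png

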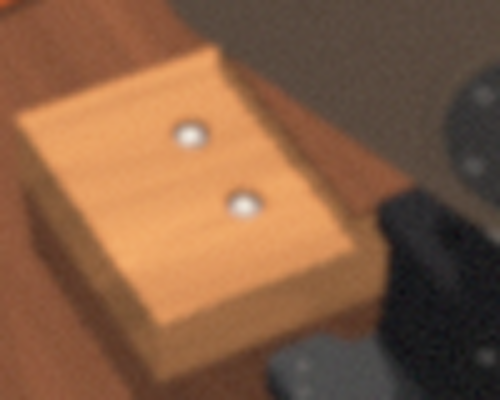

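View pics/w10.png

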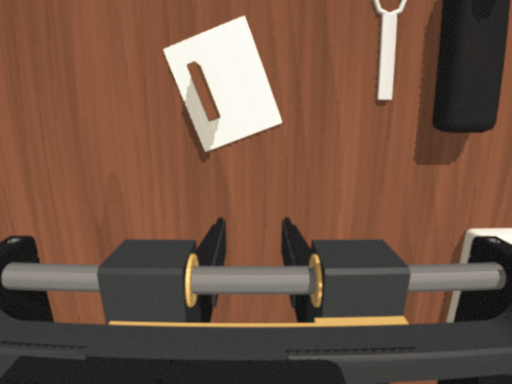

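Both cells sit in their pockets (crop px (190,135) and (243,205)). Now I'll measure the strip.

```bash
python3 - <<'E'
from geo import *
out={}
for f,box in (('w8',(175,0,305,115)),('w10',(155,10,290,155))):
    p=load(f); im=cv2.imread(f'pics/{f}.png').astype(int); u0,v0,u1,v1=box
    B,G,R=im[...,0],im[...,1],im[...,2]
    leaf=((R-B<70)&(R>140)).astype(np.uint8); roi=np.zeros_like(leaf); roi[v0:v1,u0:u1]=1
    leaf*=roi
    n,l,st,c=cv2.connectedComponentsWithStats(leaf); i=1+st[1:,4].argmax()
    cn=max(cv2.findContours((l==i).astype(np.uint8),cv2.RETR_EXTERNAL,cv2.CHAIN_APPROX_NONE)[0],key=cv2.contourArea)
    rect=cv2.approxPolyDP(cv2.convexHull(cn),4,True)[:,0]
    hull=np.zeros_like(leaf); cv2.fillPoly(hull,[cv2.convexHull(cn)],1); 
    rib=(((R-B>=40)&(R<150)).astype(np.uint8))*cv2.erode(hull,np.ones((5,5),np.uint8))
    n,l,st,c=cv2.connectedComponentsWithStats(rib); j=1+st[1:,4].argmax()
    rc=cv2.minAreaRect(cv2.findContours((l==j).astype(np.uint8),cv2.RETR_EXTERNAL,cv2.CHAIN_APPROX_NONE)[0][0])
    print(f,'leaf corners',rect.tolist(),'rib',rc,st[j])
    X=plane(p,rect,4); print(X[:,:2].round(1).tolist(), 'mean',X.mean(0).round(1))
    b=cv2.boxPoints(rc); b=b[np.argsort(b[:,1])]; ends=np.array([b[:2].mean(0),b[2:].mean(0)]); out[f]=ends
    E=plane(p,ends,40);print('rib ends z40',E.round(1).tolist(),'len',np.linalg.norm(E[0]-E[1]),'yaw',np.degrees(np.arctan2(-(E[0]-E[1])[0],(E[0]-E[1])[1])))
for k in (0,1): print(tri([(load(f),out[f][k]) for f in out]))
im=cv2.resize(cv2.imread('pics/w10.png')[10:160,150:295],None,fx=4,fy=4,interpolation=cv2.INTER_CUBIC);cv2.imwrite('pics/z11.png',im)
E
```

```text
w8 leaf corners [[274, 0], [299, 80], [221, 108], [180, 4]] rib ((221.19178771972656, 43.6780891418457), (63.20222473144531, 8.309921264648438), 69.44395446777344) [208  13  28  61 506]
[[501.7, -235.8], [531.3, -319.5], [442.1, -350.8], [399.5, -239.3]] mean [ 468.7 -286.3    4. ]
rib ends z40 [[436.8, -259.9, 40.0], [458.0, -316.1, 40.0]] len 60.08050549169912 yaw 20.65894104809843
w10 leaf corners [[245, 15], [282, 122], [205, 151], [162, 49]] rib ((202.99559020996094, 90.71603393554688), (59.96698760986328, 12.232731819152832), 68.5522689819336) [188  63  32  58 714]
[[490.2, -206.0], [531.5, -318.3], [442.7, -351.2], [399.7, -239.3]] mean [ 466.  -278.7    4. ]
rib ends z40 [[438.8, -259.0, 40.0], [458.8, -313.1, 40.0]] len 57.69577210839603 yaw 20.31858445227541
(array([ 436.09302246, -257.2467838 ,   29.11832556]), [np.float64(0.7126284270695655), np.float64(0.7126284270694272)])
(array([ 456.48889681, -313.93313973,   19.48385915]), [np.float64(0.2350314796079765), np.float64(0.23503147960798076)])
```

View pics/z11.png

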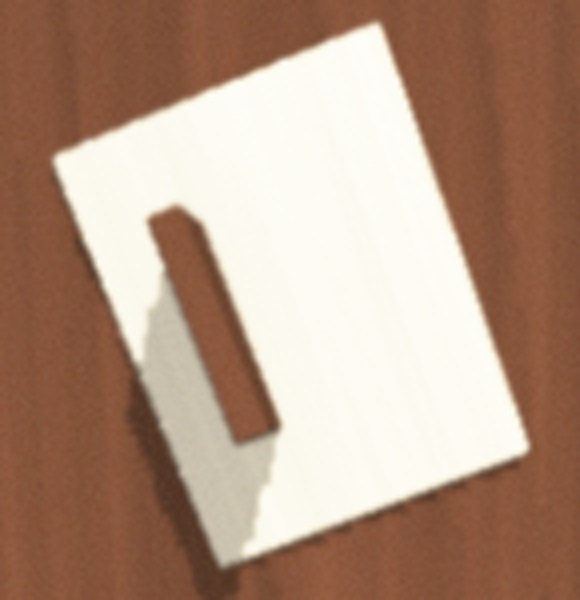

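```bash
python3 - <<'E'
from geo import *
p=load('w10')
print(plane(p,[(187.5,64.5),(209.5,120.8),(217.3,117)],40))
im=cv2.resize(cv2.imread('pics/w8.png')[0:115,175:305],None,fx=5,fy=5,interpolation=cv2.INTER_CUBIC);cv2.imwrite('pics/z12.png',im)
E
```

```text
[[ 434.26432575 -260.5163831    40.        ]
 [ 454.21799319 -315.25090693   40.        ]
 [ 462.29929371 -311.49246002   40.        ]]
```

View pics/z12.png

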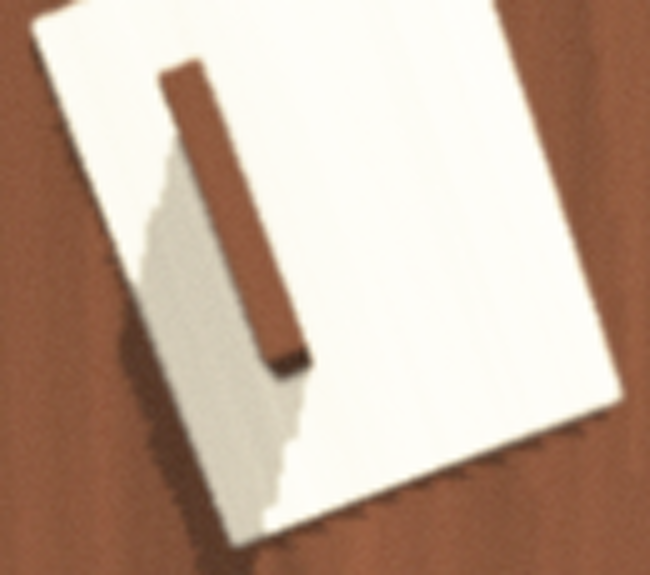

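```bash
python3 - <<'E'
from geo import *
a,b=load('w8'),load('w10')
for q,r in (((206.6,14.6),(187.5,64.5)),((228,72),(209.5,120.8))): print(tri([(a,q),(b,r)]))
P=plane(a,[(206.6,14.6),(215,11.6),(235.6,69),(228,72)],40);print(P,P.mean(0))
E
```

```text
(array([ 433.5870879 , -260.16115585,   38.64956093]), [np.float64(0.4307955841103813), np.float64(0.43079558411032864)])
(array([ 454.0556458 , -315.09096514,   40.94640083]), [np.float64(0.31596105413929043), np.float64(0.3159610541393077)])
[[ 433.37833301 -260.33133748   40.        ]
 [ 441.7211895  -257.643028     40.        ]
 [ 461.45237273 -311.97003962   40.        ]
 [ 453.68911746 -314.8668038    40.        ]] [ 447.56025318 -286.20280222   40.        ]
```

```bash
 python3 -m handwheel '[{"travel":[-20,30,0],"roll":7},{"travel":[-40,60,-30],"roll":14},{"travel":[-52.4,89.9,-70],"roll":20.3},{"travel":[-52.4,89.9,-110],"roll":20.3},{"travel":[-52.4,89.9,-130],"roll":20.3},{"travel":[-52.4,89.9,-130],"roll":20.3},{"travel":[-52.4,89.9,-130],"roll":20.3},{"travel":[-52.4,89.9,-130],"roll":20.3}]' 0.3;python3 look.py side:d11; python3 - <<'E'
import cv2,numpy as np
from cell import env
s=env.state();r,p,y=s['tcp_rot'];print(s['eef_pos'], np.degrees(y-r))
r=lambda x:cv2.resize(x,None,fx=5,fy=5,interpolation=cv2.INTER_CUBIC)
cv2.imwrite('pics/z13.png',r(cv2.imread('pics/d11.png')[235:340,210:320]))
E
```

```text
t: 16.75
eef_pos: [448.0, -286.7, 59.9]
tcp_rot: [0.566, 1.569, -0.651]
ft_force: [-0.2, 0.4, 0.5]
opening: 0.35
[ 448.00284355 -286.65989184   59.96861429] -69.72298676849174
```

View pics/z13.png

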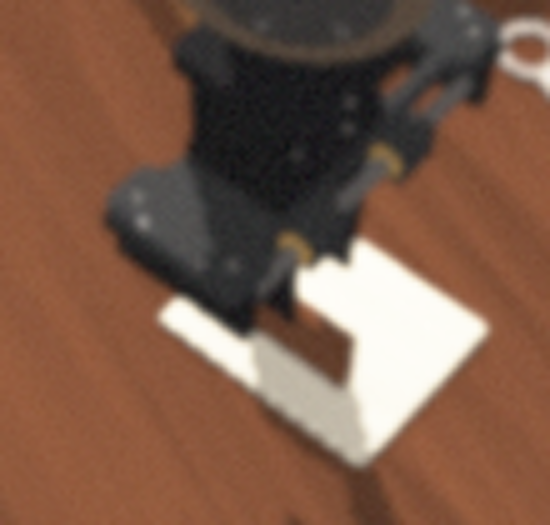

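```bash
 python3 -m handwheel '[{"travel":[0,0,-15],"roll":0},{"travel":[0,0,-30],"roll":0},{"travel":[0,0,-42],"roll":0},{"travel":[0,0,-49],"roll":0},{"travel":[0,0,-52],"roll":0},{"travel":[0,0,-52],"roll":0},{"travel":[0,0,-52],"roll":0}]'; python3 -m handwheel '[{"travel":[0,0,0],"roll":0},{"travel":[0,0,0],"roll":0},{"travel":[0,0,0],"roll":0},{"travel":[0,0,0],"roll":0},{"travel":[0,0,0],"roll":0},{"travel":[0,0,0],"roll":0}]' 1;  python3 -m handwheel '[{"travel":[0,0,10],"roll":0},{"travel":[0,0,30],"roll":0},{"travel":[0,0,60],"roll":-6},{"travel":[0,0,90],"roll":-14},{"travel":[0,0,110],"roll":-21.3},{"travel":[0,0,110],"roll":-21.3},{"travel":[0,0,110],"roll":-21.3}]'; python3 look.py side:d12
```

```text
t: 17.5
eef_pos: [447.7, -286.1, 7.1]
tcp_rot: [0.651, 1.57, -0.566]
ft_force: [0.4, 0.8, 0.4]
opening: 0.352
t: 18.1
eef_pos: [447.6, -286.0, 6.8]
tcp_rot: [0.721, 1.57, -0.495]
ft_force: [0.1, 0.0, 3.3]
opening: 0.1
t: 18.8
eef_pos: [447.3, -285.8, 116.7]
tcp_rot: [1.012, 1.57, -0.573]
ft_force: [0.0, 0.0, -2.4]
opening: 0.102
```

View pics/d12.png

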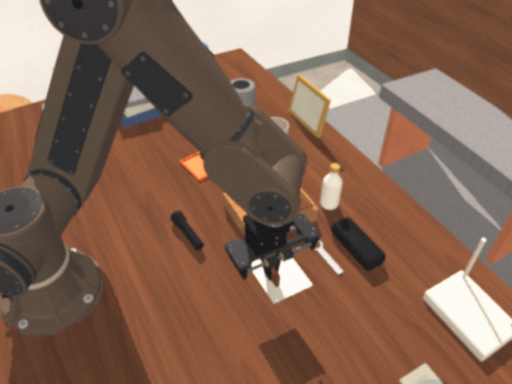

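```bash
 python3 -m handwheel '[{"travel":[10,40,0],"roll":0},{"travel":[25,80,0],"roll":0},{"travel":[40,120,0],"roll":0},{"travel":[55,160,0],"roll":0},{"travel":[75,200,0],"roll":0},{"travel":[90,235,0],"roll":0},{"travel":[99.4,260.8,0],"roll":0},{"travel":[99.4,260.8,0],"roll":0}]';  python3 -m handwheel '[{"travel":[0,0,-20],"roll":0},{"travel":[0,0,-40],"roll":0},{"travel":[0,0,-55],"roll":0},{"travel":[0,0,-55],"roll":0},{"travel":[0,0,-55],"roll":0},{"travel":[0,0,-55],"roll":0},{"travel":[0,0,-55],"roll":0},{"travel":[0,0,-55],"roll":0}]'; python3 look.py side:d13 scene:s13 wrist:w13;python3 - <<'E'
import cv2,numpy as np
r=lambda x:cv2.resize(x,None,fx=4,fy=4,interpolation=cv2.INTER_CUBIC)
cv2.imwrite('pics/z14.png',np.hstack([r(cv2.imread('pics/d13.png')[155:265,210:330]),r(cv2.imread('pics/s13.png')[150:260,170:250])]))
E
```

```text
t: 19.65
eef_pos: [547.1, -22.4, 115.2]
tcp_rot: [-1.861, 1.569, 2.839]
ft_force: [0.2, -0.4, -1.7]
opening: 0.103
t: 20.45
eef_pos: [547.1, -25.3, 62.2]
tcp_rot: [1.426, 1.57, -0.162]
ft_force: [0.1, 0.1, -1.3]
opening: 0.104
```

View pics/z14.png

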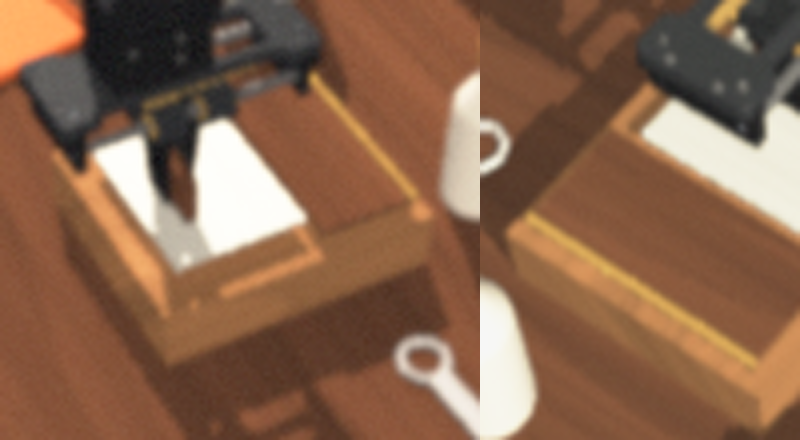

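View pics/w13.png

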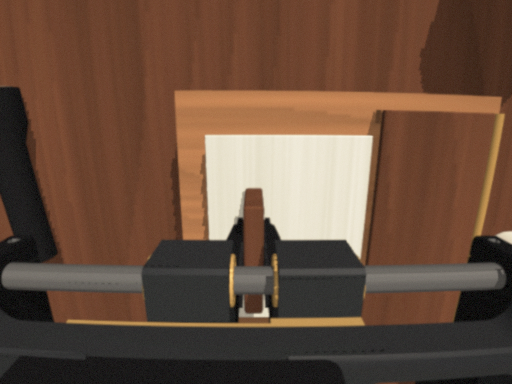

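The strip hovers in front of the flap, nearly parallel to it (w13 leaf edge px (206,136)–(371,136), flap edge at px ~(375,115)). I'll measure its frame against the keeper's.

```bash
python3 - <<'E'
from geo import *
p=load('w13'); s=load('s13'); d=load('d13')
im=cv2.resize(cv2.imread('pics/w13.png')[85:240,170:510],None,fx=2.35,fy=2.35,interpolation=cv2.INTER_CUBIC);cv2.imwrite('pics/z15.png',im)
L=plane(p,[(206,136),(371,136),(209,235),(366,235)],59.5);print('leaf',L.round(1).tolist())
K=plane(p,[(176,92),(500,97)],45);print('keeper',K.round(1).tolist())
F=plane(p,[(379,112),(370,235)],58);print('flap edge top',F.round(1).tolist())
print('leaf side cam', plane(d,[(210+178/4,155+272/4),(210+305/4,155+218/4),(210+95/4,155+150/4)],59.5).round(1).tolist())
E
```

```text
leaf [[520.9, 34.7, 59.5], [613.8, 33.4, 59.5], [519.3, -25.1, 59.5], [615.8, -27.0, 59.5]]
keeper [[502.3, 59.6, 45.0], [700.5, 56.0, 45.0]]
flap edge top [[618.0, 46.6, 58.0], [618.9, -27.7, 58.0]]
leaf side cam [[518.6, -90.9, 59.5], [614.6, -88.8, 59.5], [523.8, 33.6, 59.5]]
```

View pics/z15.png

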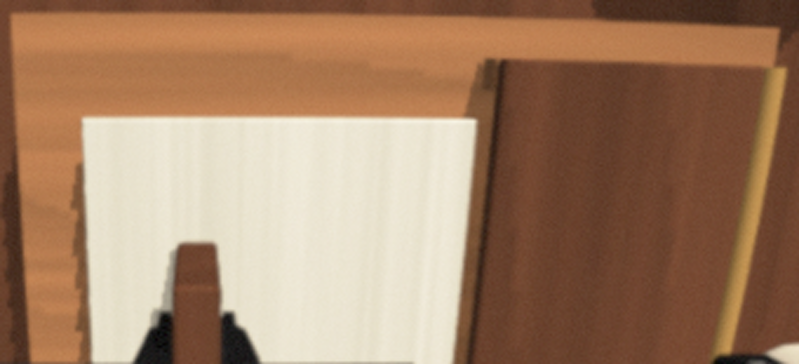

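Strip yaw −0.8°, keeper −1.0°, lateral offset under 1 mm. I'll lower until it touches.

```bash
 python3 -m handwheel '[{"travel":[0,0,-4],"roll":0},{"travel":[0,0,-7],"roll":0},{"travel":[0,0,-7],"roll":0},{"travel":[0,0,-7],"roll":0}]'; for i in 1 2; do python3 -m handwheel '[{"travel":[0,0,-1],"roll":0},{"travel":[0,0,-1],"roll":0},{"travel":[0,0,-1],"roll":0}]'; done
```

```text
t: 21.0
eef_pos: [546.9, -25.2, 54.5]
tcp_rot: [-1.773, 1.57, 2.922]
ft_force: [-0.4, 0.1, -1.3]
opening: 0.103
t: 21.3
eef_pos: [546.9, -25.2, 53.7]
tcp_rot: [1.521, 1.571, -0.067]
ft_force: [0.7, -1.0, -1.6]
opening: 0.104
t: 21.6
eef_pos: [546.9, -25.2, 52.6]
tcp_rot: [1.123, 1.571, -0.465]
ft_force: [-0.2, -0.2, -2.0]
opening: 0.103
```

```bash
 for i in 1 2; do python3 -m handwheel '[{"travel":[0,0,-0.6],"roll":0},{"travel":[0,0,-0.6],"roll":0},{"travel":[0,0,-0.6],"roll":0}]'; done; python3 look.py side:d14; python3 -c "
import cv2
cv2.imwrite('pics/z16.png',cv2.resize(cv2.imread('pics/d14.png')[155:265,210:330],None,fx=5,fy=5,interpolation=cv2.INTER_CUBIC))"
```

```text
t: 21.9
eef_pos: [546.9, -25.2, 52.0]
tcp_rot: [1.657, 1.571, 0.069]
ft_force: [0.2, -0.3, -1.5]
opening: 0.1
t: 22.2
eef_pos: [547.0, -25.2, 51.8]
tcp_rot: [1.451, 1.57, -0.137]
ft_force: [-1.6, 0.3, 4.9]
opening: 0.105
```

View pics/z16.png

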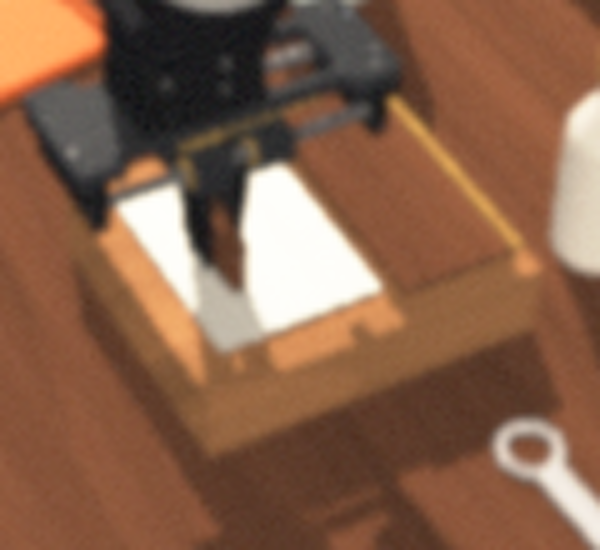

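It touches at TCP z 51.8 (keeper top 45 as expected). I'll ease up 0.7 mm and slide in.

```bash
python3 -m handwheel '[{"travel":[0,0,0.7],"roll":0},{"travel":[2,0,0.7],"roll":0},{"travel":[4,-0.1,0.7],"roll":0},{"travel":[6,-0.1,0.7],"roll":0},{"travel":[8,-0.1,0.7],"roll":0},{"travel":[10,-0.2,0.7],"roll":0},{"travel":[10,-0.2,0.7],"roll":0},{"travel":[10,-0.2,0.7],"roll":0}]'; python3 look.py side:d15 scene:s15; python3 -c "
import cv2
import numpy as np
r=lambda x:cv2.resize(x,None,fx=4,fy=4,interpolation=cv2.INTER_CUBIC)
cv2.imwrite('pics/z17.png',np.hstack([r(cv2.imread('pics/d15.png')[155:265,210:330]),r(cv2.imread('pics/s15.png')[150:260,170:250])]))"
```

```text
t: 23.05
eef_pos: [556.9, -25.4, 52.1]
tcp_rot: [-1.75, 1.571, 2.945]
ft_force: [-0.0, -0.4, -1.9]
opening: 0.103
```

View pics/z17.png

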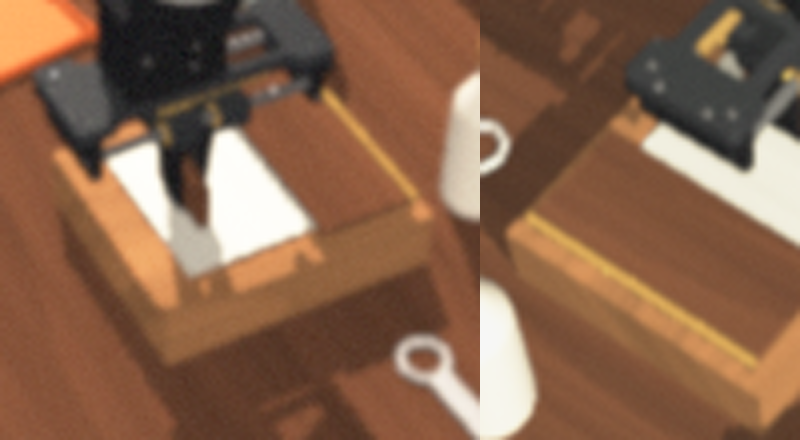

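The strip's edge has gone in under the flap (side view) with no side force, so I'll go on to about x = 43 mm.

```bash
python3 -m handwheel '[{"travel":[2,0,0],"roll":0},{"travel":[5,-0.1,0],"roll":0},{"travel":[8,-0.1,0],"roll":0},{"travel":[11,-0.2,0],"roll":0},{"travel":[14,-0.2,0],"roll":0},{"travel":[14,-0.2,0],"roll":0},{"travel":[14,-0.2,0],"roll":0}]';python3 -m handwheel '[{"travel":[2,0,0],"roll":0},{"travel":[4,-0.1,0],"roll":0},{"travel":[5,-0.1,0],"roll":0},{"travel":[5,-0.1,0],"roll":0},{"travel":[5,-0.1,0],"roll":0}]'; python3 look.py side:d16 scene:s16 wrist:w16; python3 -c "
import cv2
import numpy as np
r=lambda x:cv2.resize(x,None,fx=4,fy=4,interpolation=cv2.INTER_CUBIC)
cv2.imwrite('pics/z18.png',np.hstack([r(cv2.imread('pics/d16.png')[155:265,210:330]),r(cv2.imread('pics/s16.png')[150:260,170:250])]))"
```

```text
t: 23.85
eef_pos: [570.9, -25.6, 52.1]
tcp_rot: [-1.698, 1.571, 2.996]
ft_force: [-0.1, -0.2, -1.8]
opening: 0.104
t: 24.35
eef_pos: [575.9, -25.7, 52.1]
tcp_rot: [0.523, 1.571, -1.065]
ft_force: [-1.0, 0.5, -2.2]
opening: 0.102
```

View pics/z18.png

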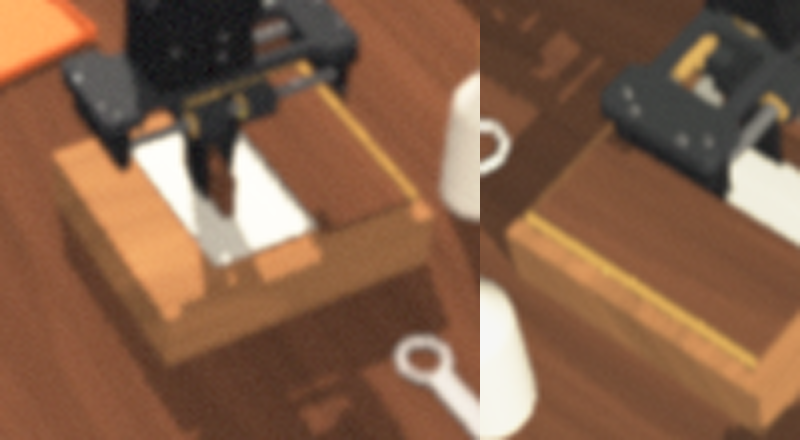

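View pics/w16.png

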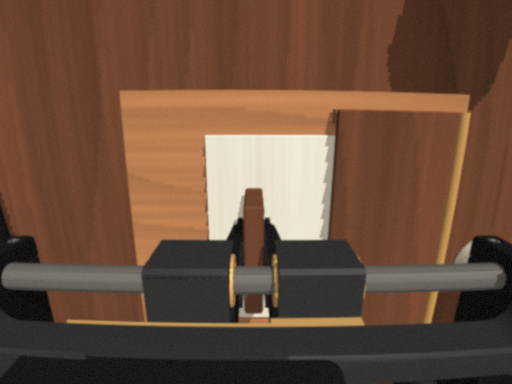

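```bash
python3 - <<'E'
from geo import *
p=load('w16'); print(plane(p,[(206,136),(334,136),(209,235)],49.3).round(1).tolist(), plane(p,[(122,93),(470,97)],45).round(1).tolist())
E
python3 -m handwheel '[{"travel":[0,0,-0.4],"roll":0},{"travel":[0,0,-0.8],"roll":0},{"travel":[0,0,-1.1],"roll":0},{"travel":[0,0,-1.1],"roll":0},{"travel":[0,0,-1.1],"roll":0}]'; python3 -m handwheel '[{"travel":[0,0,-0.4],"roll":0},{"travel":[0,0,-0.4],"roll":0},{"travel":[0,0,-0.4],"roll":0},{"travel":[0,0,-0.4],"roll":0}]'
```

```text
[[549.7, 34.2, 49.3], [621.6, 33.1, 49.3], [548.1, -25.7, 49.3]] [[502.7, 59.1, 45.0], [701.9, 54.8, 45.0]]
t: 25.0
eef_pos: [575.9, -25.7, 51.8]
tcp_rot: [1.346, 1.57, -0.242]
ft_force: [-2.7, 0.6, 7.7]
opening: 0.102
t: 25.4
eef_pos: [575.9, -25.7, 51.8]
tcp_rot: [1.396, 1.57, -0.192]
ft_force: [-4.2, 0.7, 12.5]
opening: 0.1
```

```bash
python3 -m handwheel '[{"travel":[0,0,-0.3],"roll":0},{"travel":[0,0,-0.3],"roll":0},{"travel":[0,0,-0.3],"roll":0},{"travel":[0,0,-0.3],"roll":0}]';python3 -m handwheel '[{"travel":[0,0,0],"roll":0},{"travel":[0,0,0],"roll":0},{"travel":[0,0,0],"roll":0},{"travel":[0,0,0],"roll":0},{"travel":[0,0,0],"roll":0},{"travel":[0,0,0],"roll":0},{"travel":[0,0,0],"roll":0},{"travel":[0,0,0],"roll":0}]'; python3 look.py side:d17 scene:s17 wrist:w17; python3 -c "
import cv2
import numpy as np
from geo import *
r=lambda x:cv2.resize(x,None,fx=4,fy=4,interpolation=cv2.INTER_CUBIC)
cv2.imwrite('pics/z19.png',np.hstack([r(cv2.imread('pics/d17.png')[155:265,210:330]),r(cv2.imread('pics/s17.png')[150:260,170:250])]))
for a,b,t in (('d16','d17',(slice(190,235),slice(285,320))),('w0','w0',(slice(0,1),slice(0,1)))):
    print(np.abs(cv2.imread(f'pics/{a}.png')[t].astype(int)-cv2.imread(f'pics/{b}.png')[t]).mean())"
```

```text
t: 25.8
eef_pos: [575.9, -25.7, 51.8]
tcp_rot: [1.345, 1.57, -0.243]
ft_force: [-4.7, 0.9, 16.1]
opening: 0.102
t: 26.6
eef_pos: [575.9, -25.7, 51.8]
tcp_rot: [1.35, 1.57, -0.238]
ft_force: [-5.4, 0.3, 16.1]
opening: 0.106
1.9132275132275132
0.0
```

View pics/z19.png

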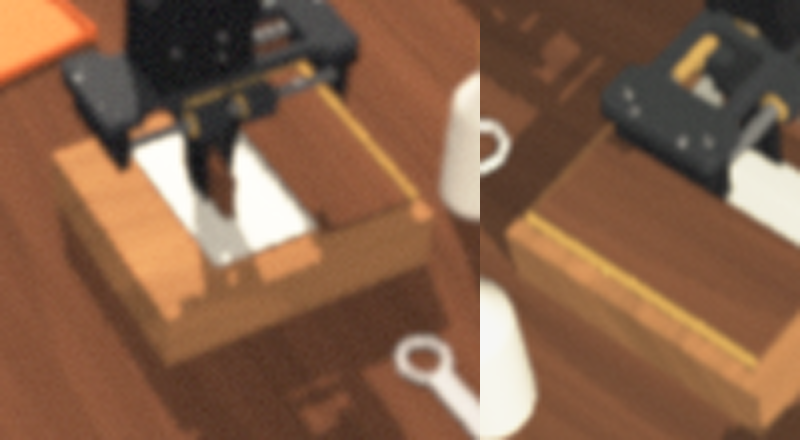

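View pics/w17.png

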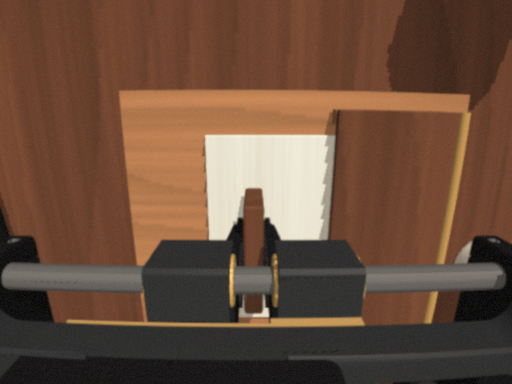

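The strip lies flat under the flap, the flap hasn't moved, and the press is steady at 16 N. I'll hand in now.

```bash
python3 -c "
from cell import job,env
print(job.job_done()); s=env.state(); print(s['t'],s['ft_force'],s['eef_pos'])"
```

```text
the job is handed in; nothing more can be done
None
the job is handed in; nothing more can be done
```

The job is done and handed in at about 27 s of the 72 s allowed. No verdict came back.

- **Batteries:** I put one into the left pocket, then the other into the right. The side camera showed both contacts sitting down in their pockets. I judged that they were fully down from the pictures and did not measure it separately.
- **Strip:** I took it by its rib, laid it on the keeper and slid it under the flap with almost no side force. From the arm pose its edge is at keeper x ≈ 43 mm, and from the wrist picture ≈ 43.5 mm, with 34 mm needed. It was less than about 1 mm off centre and within about 0.3° of square.
- **Press:** The job ended with the rib still gripped and the strip pressed down at a steady 16 N or so. The flap looked unmoved in the views before and after pressing.
- **Disagreements:** The side camera showed the pockets about 1 pixel (2–3 mm) from where the wrist camera put them. I used the wrist values, and both fits went in with no force. My first, automatic reading of the rib's height was wrong because it took in a side face. Taking it again from the corners of the rib's top gave 39–41 mm, matching the stated 40 mm.
- **Bystanders:** I did not measure them again at the end, but nothing touched them as far as I could see.

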